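# Build the comb-case tower and snap its cap on

## Task

Stack the plain closed case squarely on the fixed bottom case of the tower, and the closed case with the stud squarely on top of that, letting go of each. Then put the round snap cap over the stud and press it straight down until it clicks fully home against the lid, and keep pressing: finish while still bearing down firmly on the cap, without letting up. Leave everything else on the counter where it is.

Things in the scene. Friction and masses are not known exactly. Their poses are not given: they have to be found in the camera images.
- base_case: Fixed bottom case of the tower: closed smoke-grey case 84 (x) x 56 (y) x 40 mm on a black foot plate 100 x 72 x 6 mm; flat top 46 mm above the counter. Its place and yaw vary. Origin: centre of the foot's underside on the counter; x along the 84 mm side, z up.
- plain_case: Loose closed smoke-grey case with a flat lid, no foot and no stud, 84 (x) x 56 (y) x 38 mm, about 0.13 kg, standing upright on the counter. Origin: centre of its underside; x along the 84 mm side, z up. A half turn makes no difference.
- stud_case: Loose closed smoke-grey case of the same size, 84 (x) x 56 (y) x 38 mm, about 0.13 kg, with an upright steel stud in the middle of its lid: 16 mm thick, 19 mm tall, the top 4 mm tapered to 9 mm; three sprung balls stand 3.5 mm proud of its side. Origin: centre of its underside; x along the 84 mm side, z up.
- stud_root (a point): Point on the stud case's lid (38 mm above its underside) on the stud's axis; z up along the stud. The cap rests loosely on the balls with its underside about 10.5 mm above here; pressed on, resistance rises to about 10 N, then drops (the click) and the underside lands on the lid at this point, where the rigid column takes any further push. It stays snapped.
- snap_cap: Loose round black cap, 34 mm diameter, 31 mm tall, 0.04 kg, standing mouth down on the counter. The top 10 mm is solid and best to grip; below it is hollow, with a 19 mm mouth whose inner lip, 3 mm high, snaps over the stud's balls. Origin: centre of its underside (the mouth), z up; any yaw will do.
- trimmer: Bystander: bronze-coloured trimmer lying down, 153 x 38 x 32 mm, origin under its middle, x along it.
- tweezer: Bystander: flat steel tweezer, 95 x 12 x 6 mm, origin under its middle, x along it.
- oil_bottle: Bystander: small upright oil bottle, 34 mm diameter, 85 mm tall, origin under its centre.
- balm_tin: Bystander: flat round aluminium tin, 60 mm diameter, 22 mm tall, origin under its centre.
- spare_comb: Bystander: black guard comb, 44 x 44 x 18 mm, origin under its middle.
- clean_brush: Bystander: brush 160 mm long lying along its x, origin under its middle.
There are look-alikes about, which are no part of the job. What is shaped like the stud_case but blue is not meant.

How it is judged (in metres and radians):
On the way, in this order (a step that is already met when the one before it is completed fails the run):
1. the plain case stands squarely on the fixed bottom case, let go (horizontal distance between plain_case and base_case below 0.007 m and z of plain_case in the frame of base_case between 0.043 and 0.049 m and angle between the x axis of plain_case and the x axis of base_case, either way round below 0.12 rad and angle between plain_case's own z axis and vertical below 0.06 rad and contact force between plain_case and the fingers below 0.3 N and contact force between plain_case and the arm below 0.3 N), for 0.2 s.
2. the stud case stands squarely on the plain case, let go (horizontal distance between plain_case and base_case below 0.007 m and z of plain_case in the frame of base_case between 0.043 and 0.049 m and angle between the x axis of plain_case and the x axis of base_case, either way round below 0.12 rad and angle between each of plain_case, stud_case's own z axis and vertical below 0.06 rad and horizontal distance between stud_case and plain_case below 0.007 m and z of stud_case in the frame of plain_case between 0.035 and 0.041 m and angle between the x axis of stud_case and the x axis of plain_case, either way round below 0.12 rad and contact force between stud_case and the fingers below 0.3 N and contact force between stud_case and the arm below 0.3 N), for 0.2 s.
3. the cap has clicked fully home on the stud (horizontal distance between plain_case and base_case below 0.007 m and z of plain_case in the frame of base_case between 0.043 and 0.049 m and angle between the x axis of plain_case and the x axis of base_case, either way round below 0.12 rad and angle between each of plain_case, stud_case's own z axis and vertical below 0.06 rad and horizontal distance between stud_case and plain_case below 0.007 m and z of stud_case in the frame of plain_case between 0.035 and 0.041 m and angle between the x axis of stud_case and the x axis of plain_case, either way round below 0.12 rad and z of snap_cap in the frame of stud_root between -0.003 and 0.0025 m and horizontal distance between snap_cap and stud_root below 0.004 m and angle between snap_cap's own z axis and vertical below 0.12 rad), for 0.1 s.
At the end, for the whole second after the job is handed in: Robot presses the cap (contact over 3 N, stud case bears on plain case with over 6 N); cap within 2.5 mm of the lid, 4 mm of the stud axis, 0.12 rad of upright; each case on the one below within 7 mm of centred, 0.12 rad of aligned, 3 mm of resting height, tilt under 0.06 rad (all of step 3 and contact force between stud_case and plain_case above 6 N and (contact force between snap_cap and the fingers above 3 N or contact force between snap_cap and the arm above 3 N)); the arm keeps its last pose, push and grip.
It fails at once if a bystander was shifted by more than 40 mm (distance of any of trimmer, tweezer, oil_bottle, balm_tin, spare_comb, clean_brush from where it was at the start of the episode above 0.04 m).
It also fails if it takes over 72 s, if anything falls off the work surface, if the arm or the gripper's body presses on something with over 40 N, if the wrist force passes 120 N, or if a joint passes its speed limit or range.

## Robot

A 6-joint arm with a two-finger parallel gripper is mounted at the origin on the work surface. World frame = base frame: x ahead of the robot, y to its left, z up, the work surface at z = 0. Lengths are in mm, angles in rad, forces in N, time in s.
With the tool pointing down it reaches from about 300 to 775 mm from the base axis. Payload 14.6 kg.
Tool frame: the origin (TCP) lies between the finger pads; the fingertips stand 19 mm ahead of it and the grasp point (between the pads) is the TCP; z points along the fingers, y is the line along which they close (so a half turn about z gives the same grasp; the last joint's range is limited). The gripper opens to 94 mm and grips with 3 to 60 N. Pads are 16 mm wide; open, the fingers measure 119 mm over their backs; the gripper's body (75 mm by 177 mm) begins 78 mm behind the grasp point.
Start: joints at [1.162, 0.3, 1.521, -0, 1.321, -0.067], TCP at [184.348, 518.175, 185.146] pointing down, gripper open.
Joint ranges: [-3.03, 3.03], [-0.79, 2.21], [0.23, 2.52], [-1.04, 4.18], [0, 3.07], [-2.55, 2.55]. Speed limits (rad/s): [2.22, 2.22, 2.57, 3.14, 3.14, 3.14].

## Interface

Orientations are given as [roll, pitch, yaw] about the fixed x, y, z axes, in that order (R = Rz(yaw) Ry(pitch) Rx(roll)).
In Python, from cell import monitor, imaging, job, find_in, trace gives the robot as it stands. The module is installed in compiled form; this text tells all that it offers.
- The arm moves only by the tool arm_command, never from a script. Its argument "steps" is a list of rows, each a list of 5 numbers: the opening, from 0 (shut) to 1 (fully open), then the shift along the tool's x, y, z in mm, then the turn about the tool's z in degrees. In form: [[gripper, dx, dy, dz, turn], ...]. A call has 1 to 20 rows; each row is the pose to reach, as a shift and turn from the pose commanded when the call began, along the tool's axes at that moment; what a row does not reach only later rows make up. A row lasts 1/8 s, in which the tool goes at most 62.5 mm and 10.7 degrees, less where a joint would pass 70% of its speed; a pose out of reach is approached as far as the arm can. A call with a gripper value outside its range is refused whole. The fingers move at their own pace and stop on an object; "force" is the grip in N (left out, the last holds). Time passes only in rows, so rows that repeat a pose let the fingers close. It gives the time, the measured TCP pose, the force, the opening and the grip force at its end, in the units of the state.
- monitor.read_state(): the state, without advancing time (a new reading comes with each control period).
- imaging.camera(name): name is "scene" or "side" or "wrist"; returns a dict with "img" (480x640x3 uint8, red, green, blue), "mtx" (3x3 intrinsics, pixels), "view" (4x4, takes a point from world to camera coordinates). Camera axes: x right, y down, z forward; pixel columns grow to the right and rows downward; lengths in mm; the calibration is good to about 2 mm. A picture is of the moment at which its call begins. There is no depth.
- job.sign_off(): hands the job in; it is judged then, once.
Trained networks look in a picture, given as the dict that the camera call returned (one of the last four; its "shot" number tells which), for a name from the list of things; names that differ only in an ending like _2 or _b are one class to them, and where a whole thing is asked for, a point or a joint stands for the part that bears it (a point fixed in the world has none). Each returns a list of dicts, best first, with "p" (0 to 1); they miss things now and then, are a little off and sometimes report something else, mostly with a low value. They report only what shows in the picture. A call takes as long as a camera call. They do not tell look-alikes from the thing itself.
- find_in(picture, target): "rect" ([centre column, centre row, width, height] in pixels, round what is visible of it).
- trace(picture, target): "region" (480x640 bool, what is visible of it) and "rect" ([centre column, centre row, width, height] in pixels, round what is visible of it).
The state is a dict: "clock": time; "joints": joint angles; "qd": joint speeds; "effort": joint torques, N m; "eef_pos": TCP position; "eef_rot": TCP orientation; "wrist_force": force on the tool from outside, world axes, zero at the start; "moment": the same for the moment, N m; "finger_gap": finger opening in mm; "finger_force": force on a finger pad.
Only numpy, scipy, OpenCV 4.12 (cv2) and the standard library are available. Lean on these libraries where they do the work, as an engineer would, in place of code of your own. Each camera call takes 0.05 s, during which the arm holds its last target. There are 200 camera calls.

## Working session

There is one attempt and no reset: what is moved stays moved. The work goes in short steps, Python scripts to look and compute and a tool call to move; the robot and the scene stay as the last step left them, time stands still between calls to the robot, and variables do not carry over. Pictures are saved under pics/ and viewed, at most 10 in all, crops included, and the job is handed in when it is done.

Besides the shell and the picture viewer there is one more tool, called after ">>>" as name([rows], argument=value, ...), one row to a line, values as JSON. arm_command: Moves the arm, as the interface text tells. Its arguments: {"type":"object","properties":{"steps":{"type":"array","items":{"type":"array","items":{"type":"number"}}},"force":{"type":"number"}},"required":["steps"]}

```bash
mkdir -p pics; cat > h.py <<'E'
import numpy as np, cv2
from cell import monitor, imaging, job, find_in, trace
def ray(c,uv):
    V=np.array(c["view"]);R=V[:3,:3];o=-R.T@V[:3,3]
    d=R.T@np.linalg.inv(c["mtx"])@np.array([uv[0],uv[1],1.]);return o,d
def at(c,uv,z):
    o,d=ray(c,uv);return o+d*(z-o[2])/d[2]
def px(c,P):
    q=np.array(c["view"])[:3]@np.append(P,1);u=np.array(c["mtx"])@q;return u[:2]/u[2]
def save(c,n): cv2.imwrite("pics/"+n+".png",c["img"][:,:,::-1])
E
python3 - <<'E'
from h import *
s=monitor.read_state();print({k:np.round(v,3) for k,v in s.items()})
ims={}
for n in("scene","side"):
    c=imaging.camera(n);ims[n]=c
    for t in("base_case","plain_case","stud_case","snap_cap"):
        for r in find_in(c,t): print(n,t,round(r["p"],2),np.round(r["rect"]),np.round(at(c,r["rect"][:2],20)))
save(ims["scene"],"a");save(ims["side"],"b")
w=imaging.camera("wrist");save(w,"w");print(-w["view"][:3,:3].T@w["view"][:3,3], w["view"][:3,:3])
E
```

```text
{'clock': np.float64(0.0), 'joints': array([ 1.162,  0.3  ,  1.522,  0.   ,  1.321, -0.067]), 'qd': array([-0.   , -0.   ,  0.001,  0.001, -0.001,  0.   ]), 'effort': array([ 1.0000e-03, -5.3183e+01, -3.5273e+01,  7.1000e-02,  2.5000e-02,
       -0.0000e+00]), 'eef_pos': array([184.225, 517.918, 184.575]), 'eef_rot': array([-3.14, -0.  ,  2.8 ]), 'wrist_force': array([ 0.042, -0.261, -0.066]), 'moment': array([ 0.002,  0.028, -0.051]), 'finger_force': np.float64(0.0), 'finger_gap': np.float64(94.167)}
scene base_case 0.7 [335. 250.  41.  39.] [587.  80.  20.]
scene plain_case 0.87 [211. 258.  36.  37.] [ 617. -227.   20.]
scene stud_case 0.9 [183. 220.  34.  39.] [ 499. -318.   20.]
scene stud_case 0.6 [238. 198.  33.  40.] [ 421. -181.   20.]
scene snap_cap 0.58 [411. 212.  18.  15.] [465. 279.  20.]
scene snap_cap 0.48 [294. 219.   5.   8.] [492. -27.  20.]
side base_case 0.91 [308. 264.  55.  61.] [586.  71.  20.]
side plain_case 0.85 [432. 368.  63.  56.] [ 625. -231.   20.]
side stud_case 0.78 [320. 413.  53.  65.] [ 429. -183.   20.]
side stud_case 0.75 [416. 458.  67.  45.] [ 504. -318.   20.]
side snap_cap 0.6 [205. 233.  16.  23.] [458. 266.  20.]
[107.72668448 544.19222562 384.90440373] [[ 3.35130826e-01  9.42171590e-01 -1.57725334e-04]
 [ 9.04171455e-01 -3.21567089e-01  2.81191372e-01]
 [ 2.64879802e-01 -9.43785073e-02 -9.59651701e-01]]
```

```bash
python3 - <<'E'
import cv2,numpy as np
a=cv2.imread("pics/a.png");b=cv2.imread("pics/b.png")
A=cv2.resize(a[170:300,150:470],(800,325),interpolation=2)
B=cv2.resize(b[180:480,160:500],(800,706),interpolation=2)
cv2.imwrite("pics/a2.png",A);cv2.imwrite("pics/b2.png",cv2.resize(b[180:480,160:500],(680,600),interpolation=2))
E
```

```text
(no output)
```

View pics/a2.png

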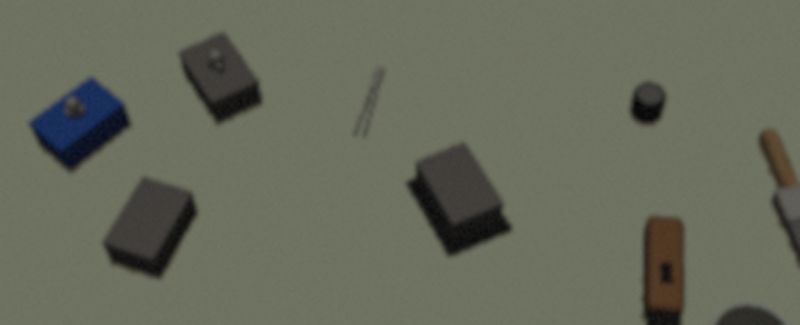

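View pics/b2.png

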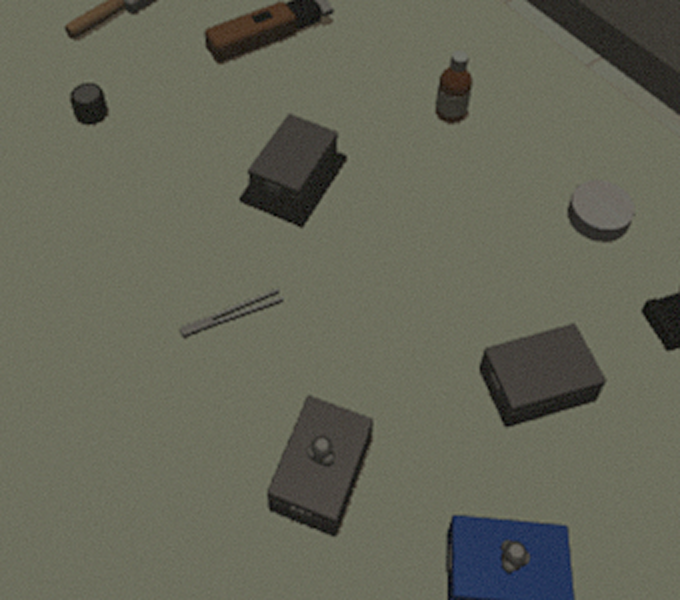

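Candidates: grey stud case at scene (238,198) / side (320,413), and the blue look-alike at scene (183,220) / side (416,458), which is not wanted. Plain case is at scene (211,258), the base with its black foot at (335,250), and the cap at (411,212). Next I fit poses to the silhouettes.

```bash
cat >> h.py <<'E'
from scipy.optimize import minimize
def box(a,b,z0,z1): return np.array([[x,y,z] for x in(-a/2,a/2) for y in(-b/2,b/2) for z in(z0,z1)],float)
def cyl(d,z0,z1):
    t=np.linspace(0,2*np.pi,24,endpoint=False);return np.array([[d/2*np.cos(k),d/2*np.sin(k),z] for k in t for z in(z0,z1)])
M={"base_case":[box(100,72,0,6),box(84,56,6,46)],"plain_case":[box(84,56,0,38)],
   "stud_case":[box(84,56,0,38),cyl(16,38,53),cyl(9,53,57)],"snap_cap":[cyl(34,0,31)]}
def mask(c,name,p,z=0,S=4):
    m=np.zeros((480*S,640*S),np.uint8);ca,sa=np.cos(p[2]),np.sin(p[2])
    V=np.array(c["view"]);K=np.array(c["mtx"])
    for h in M[name]:
        W=np.c_[h[:,0]*ca-h[:,1]*sa+p[0],h[:,0]*sa+h[:,1]*ca+p[1],h[:,2]+z]
        q=(W@V[:3,:3].T+V[:3,3])@K.T;u=q[:,:2]/q[:,2:]
        u=((u+.5)*S-.5)*16
        cv2.fillConvexPoly(m,cv2.convexHull(np.clip(u,-3e5,3e5).round().astype(np.int32)),1,shift=4)
    return m
def fit(obs,name,p0,z=0,yaws=None,S=4):
    big=[(c,np.kron(r.astype(np.uint8),np.ones((S,S),np.uint8))) for c,r in obs]
    def cost(p):
        s=0
        for c,b in big:
            m=mask(c,name,p,z,S);s+=1-(m&b).sum()/max(1,(m|b).sum())
        return s/len(big)
    best=None
    if yaws is None: yaws=np.arange(0,3.1,.35) if name!="snap_cap" else [0]
    y=min(yaws,key=lambda a:cost([p0[0],p0[1],a]))
    r=minimize(cost,[p0[0],p0[1],y],method="Nelder-Mead",options=dict(initial_simplex=[[p0[0]+a,p0[1]+b,y+g] for a,b,g in((0,0,0),(12,0,0),(0,12,0),(0,0,.25))],xatol=.05,fatol=1e-5,maxiter=150))
    return r.x,r.fun
def seg(c,name,P):
    rs=trace(c,name);q=px(c,P)
    r=min(rs,key=lambda r:np.hypot(*(np.array(r["rect"][:2])-q))) if rs else None
    return r
E
python3 - <<'E'
from h import *
C=[imaging.camera("scene"),imaging.camera("side")]
for n,p in(("base_case",(587,75)),("plain_case",(621,-229)),("stud_case",(425,-182)),("snap_cap",(461,272))):
    o=[]
    for c in C:
        r=seg(c,n,[p[0],p[1],20]); 
        if r: o.append((c,r["region"]));print(n,round(r["p"],2),np.round(r["rect"]))
    for oo in ([o] if len(o)<2 else [o,o[:1],o[1:]]):
        x,f=fit(oo,n,p);print(n,np.round(x,2),round(f,3))
E
```

```text
base_case 0.55 [307. 266.  55.  54.]
base_case [5.8678e+02 7.5780e+01 4.8000e-01] 0.051
plain_case 0.98 [209. 261.  38.  40.]
plain_case 0.63 [432. 366.  62.  55.]
plain_case [ 624.31 -227.83    2.82] 0.068
plain_case [ 622.63 -228.63    2.81] 0.079
plain_case [ 624.72 -227.63    2.8 ] 0.05
stud_case 0.92 [238. 200.  31.  41.]
stud_case 0.66 [321. 412.  52.  72.]
stud_case [ 431.34 -181.5     0.56] 0.054
stud_case [ 430.72 -182.03    0.57] 0.061
stud_case [ 431.51 -181.39    0.56] 0.046
snap_cap 0.74 [408. 213.  15.  19.]
snap_cap [4.5993e+02 2.7469e+02 2.7000e-01] 0.116
```

```bash
cat >> h.py <<'E'
def mv(x,y,z,yaw):
    s=monitor.read_state();p=np.array(s["eef_pos"]);a=s["eef_rot"][2]
    D=np.array([x,y,z])-p
    t=-np.degrees(yaw-a);t=(t+270)%360-90 if abs(t)>180 else t
    print("move",np.round([D@[np.cos(a),np.sin(a),0],D@[np.sin(a),-np.cos(a),0],-D[2],t],1),"from",np.round(p,1),round(a,3),"t",s["clock"])
E
python3 -c "
from h import *
mv(624,-228,180,-.33)"
```

```text
move [-664.3 -555.7    5.1  179.3] from [184.3 518.2 185.1] 2.8 t 1.05
```

>>> arm_command([
  [1,-40,-34,0,10],
  [1,-80,-67,0,20],
  [1,-120,-101,0,30],
  [1,-160,-134,0,40],
  [1,-200,-168,0,50],
  [1,-240,-201,0,60],
  [1,-280,-235,0,70],
  [1,-320,-268,0,80],
  [1,-360,-302,0,90],
  [1,-400,-335,0,100],
  [1,-440,-369,0,110],
  [1,-480,-402,0,120],
  [1,-520,-436,0,130],
  [1,-560,-469,0,140],
  [1,-600,-503,2,150],
  [1,-635,-531,3,160],
  [1,-664,-556,5,170],
  [1,-664,-556,5,179],
  [1,-664,-556,5,179],
], force=20)

```text
clock: 3.42
eef_pos: [623.5, -228.4, 179.7]
eef_rot: [-3.142, 0.001, -0.324]
wrist_force: [0.4, 0.6, -0.8]
finger_gap: 94.0
finger_force: 0.0
```

```bash
python3 - <<'E'
from h import *
c=imaging.camera("wrist");save(c,"w1")
r=seg(c,"plain_case",[624,-228,20])
print(r and (r["p"],r["rect"]))
if r:
    x,f=fit([(c,r["region"])],"plain_case",(624,-228),yaws=[-.33],S=2);print(np.round(x,2),f);mv(x[0],x[1],20,x[2])
else: mv(624,-228,20,-.33)
E
```

```text
(0.94, [315.2, 218.2, 69.6, 104.2])
[ 6.2384e+02 -2.2931e+02 -3.5000e-01] 0.023962116356903818
move [  0.7   1.2 160.3   1.5] from [ 623.5 -227.9  180.3] -0.32 t 3.525
```

View pics/w1.png

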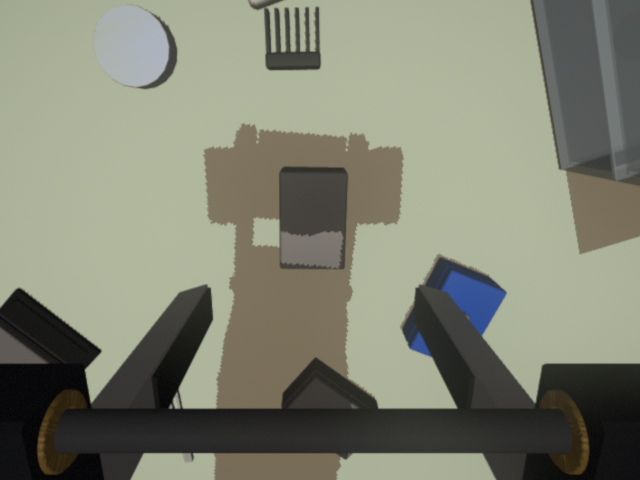

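The wrist view shows the plain case at (314,218) between the fingers. The blue look-alike at (460,300) and the base at (40,330) are clear of it.

>>> arm_command([
  [1,0.7,1.2,50,1.5],
  [1,0.7,1.2,100,1.5],
  [1,0.7,1.2,135,1.5],
  [1,0.7,1.2,154,1.5],
  [1,0.7,1.2,154,1.5],
  [0.5,0.7,1.2,154,1.5],
  [0.5,0.7,1.2,154,1.5],
  [0.5,0.7,1.2,154,1.5],
  [0.5,0.7,1.2,154,1.5],
  [0.5,0.7,1.2,110,1.5],
  [0.5,0.7,1.2,60,1.5],
  [0.5,0.7,1.2,40,1.5],
])

```text
clock: 5.03
eef_pos: [624.7, -229.9, 143.8]
eef_rot: [3.141, -0.004, -0.35]
wrist_force: [-0.8, -0.1, 0.2]
finger_gap: 47.3
finger_force: 0.0
```

```bash
python3 -c "
from h import *
mv(587,76,150,.48)"
```

```text
move [-140.5 -274.4   -6.2  -47.6] from [ 624.7 -229.9  143.8] -0.35 t 5.025
```

Gap 47 mm with zero force means the grasp missed. I'll look again.

```bash
python3 - <<'E'
from h import *
c=imaging.camera("wrist");save(c,"w2")
r=seg(c,"plain_case",[624,-228,20])
print(r and (r["p"],r["rect"]))
if r:
    x,f=fit([(c,r["region"])],"plain_case",(624,-228),yaws=[-.35],S=2);print(np.round(x,2),f);mv(x[0],x[1],20,x[2])
E
```

```text
(0.91, [309.3, 230.9, 78.2, 116.0])
[ 6.2451e+02 -2.2955e+02 -3.4000e-01] 0.03140273347186051
move [ -0.4  -0.3 123.   -0.7] from [ 624.8 -230.   143. ] -0.35 t 5.125
```

View pics/w2.png

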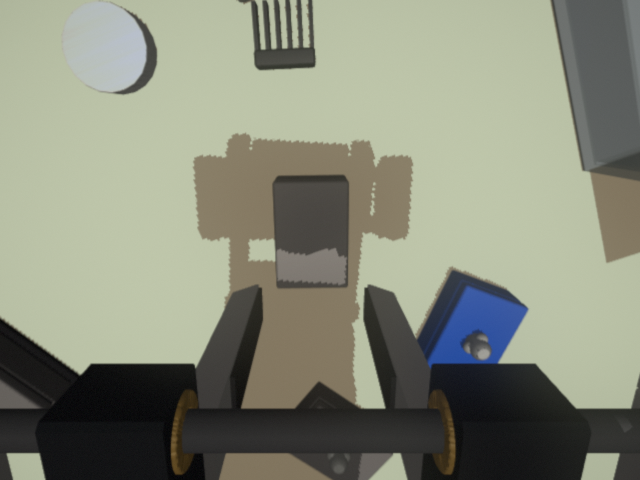

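The case is unmoved, and the fingers simply closed too late. I'll retry with more closing time.

>>> arm_command([
  [1,0,0,0,0],
  [1,0,0,0,0],
  [1,0,0,0,0],
  [1,0,0,0,0],
  [1,0,0,0,0],
  [1,0,0,0,0],
  [1,0,0,50,0],
  [1,0,0,95,0],
  [1,0,0,118,0],
  [0.4,0,0,118,0],
  [0.4,0,0,118,0],
  [0.4,0,0,118,0],
  [0.4,0,0,118,0],
  [0.4,0,0,118,0],
  [0.4,0,0,118,0],
  [0.4,0,0,118,0],
  [0.4,0,0,118,0],
], force=25)

```text
clock: 7.25
eef_pos: [623.8, -229.6, 22.1]
eef_rot: [3.142, 0.0, -0.35]
wrist_force: [-0.9, -0.2, -0.0]
finger_gap: 37.6
finger_force: 0.0
```

```bash
python3 - <<'E'
from h import *
c=imaging.camera("wrist");d=imaging.camera("side");s=monitor.read_state();p=np.array(s["eef_pos"])
print("tcp px",px(c,p),"tip",px(c,p-[0,0,19]),"below",px(c,[p[0],p[1],0]),"side",px(d,p))
for k in(c,d):
    r=seg(k,"plain_case",[624,-229,20]);print(r and (r["p"],r["rect"]))
u=px(d,p).astype(int);cr=d["img"][u[1]-110:u[1]+70,max(0,u[0]-90):u[0]+90]
cr=cv2.resize(cr,(400,400),interpolation=2);w=cv2.resize(c["img"],(400,300));o=np.zeros((400,800,3),np.uint8);o[:,:400]=cr;o[:300,400:]=w
save({"img":o},"c3");print(s["finger_gap"])
E
```

```text
tcp px [310.45082897 288.58302705] tip [310.62559865 275.30656585] below [310.65190693 273.30804505] side [430.9440878  366.80982498]
(0.78, [309.1, 287.6, 120.0, 177.6])
(0.74, [427.1, 371.0, 55.7, 47.3])
37.24051246192125
```

View pics/c3.png

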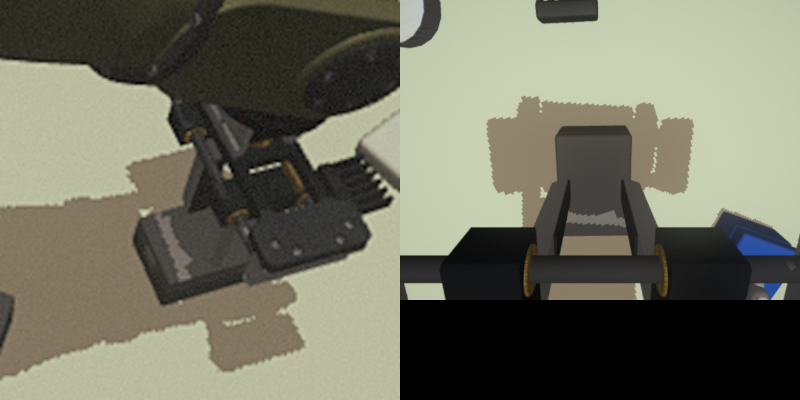

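>>> arm_command([
  [0.25,0,0,0,0],
  [0.25,0,0,0,0],
  [0.25,0,0,0,0],
])

```text
clock: 7.82
eef_pos: [623.9, -229.6, 22.1]
eef_rot: [3.142, -0.0, -0.351]
wrist_force: [0.1, 0.6, -0.2]
finger_gap: 23.6
finger_force: 0.0
```

```bash
python3 - <<'E'
from h import *
c=imaging.camera("wrist");d=imaging.camera("side");s=monitor.read_state();print(s["finger_gap"],s["finger_force"])
cr=d["img"][230:430,340:540]
o=np.zeros((600,800,3),np.uint8);o[:400,:400]=cv2.resize(cr,(400,400),interpolation=2);o[:,400:]=cv2.resize(c["img"][150:450,200:400],(400,600))
save({"img":o},"c4")
E
```

```text
23.534385213863537 0.0
```

View pics/c4.png

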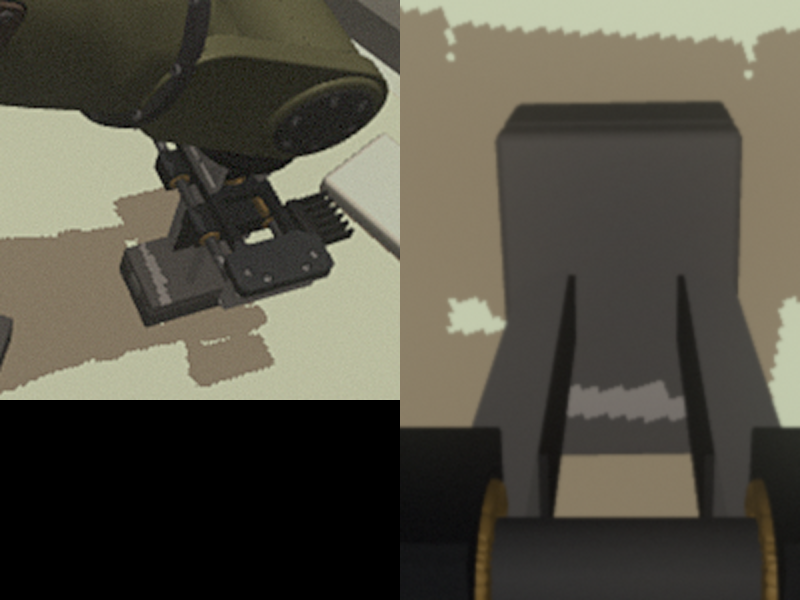

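The finger tips appear over the lid rather than beside it. I'll check this against the geometry.

```bash
python3 - <<'E'
from h import *
c=imaging.camera("wrist");d=imaging.camera("side");s=monitor.read_state();p=np.array(s["eef_pos"]);a=s["eef_rot"][2]
print(c["mtx"][0,0],s["joints"],p)
tx=np.array([np.cos(a),np.sin(a),0]);ty=np.array([np.sin(a),-np.cos(a),0]);Z=np.array([0,0,1.])
for z in(3,22,40,60):
  for sx in(8,-8):
    q=[px(c,np.r_[p[:2],z]+sx*tx+e*11.8*ty) for e in(-1,1)]
    q=np.array(q);print(z,sx,"crop",np.round((q-[200,150])*2+[400,0]).tolist())
for h in(0,78):
  for e in(-88,88): print("side body",h,e,np.round((px(d,p+Z*h+e*ty)-[340,230])*2))
print("lid crop",[np.round((px(c,[624.2,-229.4,38]+i*42*tx+j*28*ty)-[200,150])*2+[400,0]).tolist() for i in(1,-1) for j in(1,-1)])
E
```

```text
419.85047279541715 [-4.07718851e-01  7.12203760e-01  1.30255468e+00 -1.86074197e-05
  1.12670984e+00  1.51361533e+00] [ 623.90003942 -229.61328704   22.20636687]
3 8 crop [[578.0, 223.0], [664.0, 223.0]]
3 -8 crop [[579.0, 277.0], [663.0, 277.0]]
22 8 crop [[574.0, 248.0], [667.0, 248.0]]
22 -8 crop [[575.0, 305.0], [666.0, 305.0]]
40 8 crop [[570.0, 275.0], [671.0, 275.0]]
40 -8 crop [[571.0, 337.0], [670.0, 337.0]]
60 8 crop [[564.0, 312.0], [676.0, 312.0]]
60 -8 crop [[565.0, 380.0], [675.0, 380.0]]
side body 0 -88 [139. 186.]
side body 0 88 [232. 375.]
side body 78 -88 [154. 135.]
side body 78 88 [257. 333.]
lid crop [[744.0, 130.0], [494.0, 130.0], [731.0, 455.0], [509.0, 455.0]]
```

Fingertips image at tool z about −18 mm (row 287 in every wrist view, scale about 2.16 px/mm). They therefore end roughly 37 mm short of the stated place and hover just above the lid. I'll raise, open, and go deeper in small steps.

>>> arm_command([
  [1,0,0,-10,0],
  [1,0,0,-10,0],
  [1,0,0,-10,0],
  [1,0,0,-10,0],
  [1,0,0,-10,0],
  [1,0,0,-10,0],
  [1,0,0,-10,0],
  [1,0,0,-10,0],
  [1,0,0,-10,0],
  [1,0,0,-10,0],
  [1,0,0,2,0],
  [1,0,0,10,0],
  [1,0,0,16,0],
  [1,0,0,16,0],
], force=25)

```text
clock: 9.78
eef_pos: [623.6, -229.5, 5.5]
eef_rot: [-3.142, 0.001, -0.351]
wrist_force: [0.1, -0.1, 0.4]
finger_gap: 94.1
finger_force: 0.0
```

>>> arm_command([
  [1,0,0,5,0],
  [1,0,0,9,0],
  [0.4,0,0,9,0],
  [0.4,0,0,9,0],
  [0.4,0,0,9,0],
  [0.4,0,0,9,0],
  [0.4,0,0,9,0],
  [0.4,0,0,9,0],
  [0.4,0,0,9,0],
])

```text
clock: 10.9
eef_pos: [623.9, -229.5, -2.7]
eef_rot: [-3.142, -0.0, -0.35]
wrist_force: [-0.4, 0.7, 1.7]
finger_gap: 55.7
finger_force: 25.0
```

>>> arm_command([
  [0.4,0,0,-30,0],
  [0.4,0,0,-65,0],
  [0.4,0,0,-95,0],
  [0.4,-30,-24,-95,-7],
  [0.4,-68,-53,-95,-14],
  [0.4,-106,-83,-95,-21],
  [0.4,-144,-112,-95,-28],
  [0.4,-182,-142,-95,-36],
  [0.4,-212,-166,-95,-43],
  [0.4,-228,-178,-95,-47.6],
  [0.4,-228,-178,-95,-47.6],
  [0.4,-228,-178,-95,-47.6],
])

```text
clock: 12.4
eef_pos: [471.2, 15.4, 92.2]
eef_rot: [3.141, -0.0, 0.478]
wrist_force: [-0.0, 0.2, -1.3]
finger_gap: 55.8
finger_force: 25.0
```

```bash
python3 - <<'E'
from h import *
c=imaging.camera("wrist");save(c,"w5");s=monitor.read_state();p=s["eef_pos"];a=s["eef_rot"][2]
print(p,a,s["finger_gap"],s["finger_force"])
r=seg(c,"base_case",[587,76,25]);
if r:
    print(r["p"],r["rect"]);x,f=fit([(c,r["region"])],"base_case",(587,76),yaws=[.48],S=2);print("base",np.round(x,3),f)
r=seg(c,"plain_case",[p[0],p[1],p[2]+20]);
if r:
    print(r["p"],r["rect"])
E
```

```text
[471.26291065  15.22328399  92.12243067] 0.47823716088016344 55.568713690273526 24.979628026485443
0.97 [311.5, 62.0, 119.8, 124.1]
base [5.85155e+02 7.34810e+01 4.66000e-01] 0.014215804528379894
0.93 [313.0, 309.6, 140.4, 196.9]
```

View pics/w5.png

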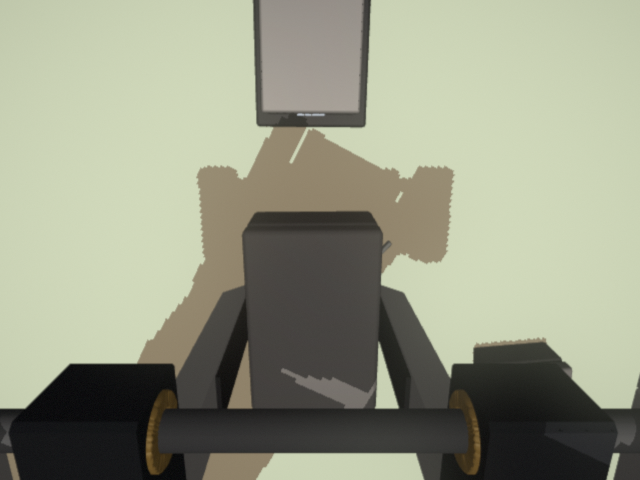

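The picture shows the held case, with lid corners at about (245,232), (382,230), (250,408) and (378,408), and the base ahead at (311,60).

```bash
python3 - <<'E'
from h import *
c=imaging.camera("wrist");s=monitor.read_state();p=np.array(s["eef_pos"]);a=s["eef_rot"][2]
tx=np.array([np.cos(a),np.sin(a),0]);ty=np.array([np.sin(a),-np.cos(a),0])
q=[at(c,u,132.8)-p for u in((245,232),(382,230),(250,408),(378,408))]
print([np.round([v@tx,v@ty],1) for v in q])
def rel(v): return np.r_[p[:2]+v[0]*tx[:2]+v[1]*ty[:2],a+v[2]]
# fit held case in wrist using visible region above the fingers only
g=cv2.cvtColor(c["img"],cv2.COLOR_RGB2GRAY)
for w in((0,0,0),(0,1.5,0),(0,3,0)):
    x=rel(w);print(w,[np.round(px(c,np.r_[x[:2],132.8]+i*42*tx+j*28*ty)).tolist() for i in(1,-1) for j in(-1,1)])
b=np.array([585.4,73.8]);print("b in tool",(b-p[:2])@tx[:2],(b-p[:2])@ty[:2])
E
```

```text
[array([ 39.7, -24.7]), array([40.5, 29. ]), array([-41.6, -26.2]), array([-41.7,  31. ])]
(0, 0, 0) [[236.0, 226.0], [380.0, 226.0], [246.0, 409.0], [371.0, 409.0]]
(0, 1.5, 0) [[240.0, 226.0], [383.0, 226.0], [249.0, 409.0], [375.0, 409.0]]
(0, 3, 0) [[244.0, 226.0], [387.0, 226.0], [253.0, 409.0], [378.0, 409.0]]
b in tool 128.40574464594638 0.7699491173614339
```

>>> arm_command([
  [0.4,50,-1,0,0],
  [0.4,100,-1.5,0,0.6],
  [0.4,129,-1.5,0,0.6],
  [0.4,129,-1.5,20,0.6],
  [0.4,129,-1.5,38,0.6],
  [0.4,129,-1.5,46,0.6],
  [0.4,129,-1.5,48,0.6],
  [0.4,129,-1.5,48.5,0.6],
  [0.4,129,-1.5,48.5,0.6],
])

```text
clock: 13.72
eef_pos: [584.8, 76.8, 44.2]
eef_rot: [3.141, -0.001, 0.47]
wrist_force: [0.8, 0.7, -2.2]
finger_gap: 55.9
finger_force: 25.0
```

```bash
python3 - <<'E'
from h import *
M["two"]=[box(100,72,0,6),box(84,56,6,84)]
c=imaging.camera("side")
m=None
rb=seg(c,"base_case",[586,75,25]);rp=seg(c,"plain_case",[586,75,65])
for n,r,z in(("base_case",rb,0),("plain_case",rp,46)):
    if r: print(n,r["p"],np.round(r["rect"]),np.round(px(c,[586,75,z+20])))
print(monitor.read_state()["eef_pos"])
E
```

```text
base_case 0.76 [307. 272.  55.  45.] [307. 263.]
plain_case 0.56 [302. 247.  36.  57.] [307. 247.]
[584.71139066  76.83964275  44.02343252]
```

>>> arm_command([
  [0.4,0,0,0.8,0],
  [0.4,0,0,0.8,0],
  [1,0,0,0.8,0],
  [1,0,0,0.8,0],
  [1,0,0,0.8,0],
  [1,0,0,0.8,0],
  [1,0,0,0.8,0],
  [1,0,0,-40,0],
  [1,0,0,-95,0],
  [1,0,0,-140,0],
  [1,0,0,-140,0],
  [1,0,0,-140,0],
])

```text
clock: 15.38
eef_pos: [584.2, 76.8, 182.7]
eef_rot: [-3.141, 0.001, 0.47]
wrist_force: [-0.2, 0.3, 0.6]
finger_gap: 94.1
finger_force: 0.0
```

```bash
python3 - <<'E'
from h import *
c=imaging.camera("wrist");save(c,"w6")
for n,z in(("plain_case",46),("base_case",0)):
    for r in trace(c,n):
        if r["p"]>.2:
            print(n,r["p"],np.round(r["rect"]))
r=seg(c,"plain_case",[585,75,65])
if r: x,f=fit([(c,r["region"])],"plain_case",(585,75),z=46,yaws=[.47],S=2);print("plain",np.round(x,3),f)
r2=seg(c,"base_case",[585,75,20])
if r and r2:
    M["two"]=M["base_case"]+[box(84,56,46,84)]
    x,f=fit([(c,r["region"]|r2["region"])],"two",(585,75),yaws=[.47],S=2);print("union",np.round(x,3),f)
    # base alone, ignoring plain pixels
    reg=r2["region"]&~r["region"];ex=np.kron(r["region"].astype(np.uint8),np.ones((2,2),np.uint8))
    b=np.kron(reg.astype(np.uint8),np.ones((2,2),np.uint8))
    g=lambda p:(lambda m:1-(m&b).sum()/(m|b).sum())(mask(c,"base_case",p,0,2)&(1-ex))
    o=minimize(g,[585,75,.47],method="Nelder-Mead",options=dict(initial_simplex=[[585,75,.47],[591,75,.47],[585,81,.47],[585,75,.55]]));print("base",np.round(o.x,3),o.fun)
mv(431.3,-181.5,150,.56)
E
```

```text
plain_case 0.84 [314. 232.  77. 115.]
base_case 0.83 [315. 179.  81.  47.]
plain [5.84351e+02 7.46380e+01 4.91000e-01] 0.038861843209669344
union [5.8522e+02 7.4254e+01 4.4300e-01] 0.04356001253525543
base [5.84338e+02 7.39050e+01 4.44000e-01] 0.1689433192023866
move [-253.3  161.1   32.7   -5.2] from [584.3  76.8 182.7] 0.47 t 15.625
```

View pics/w6.png

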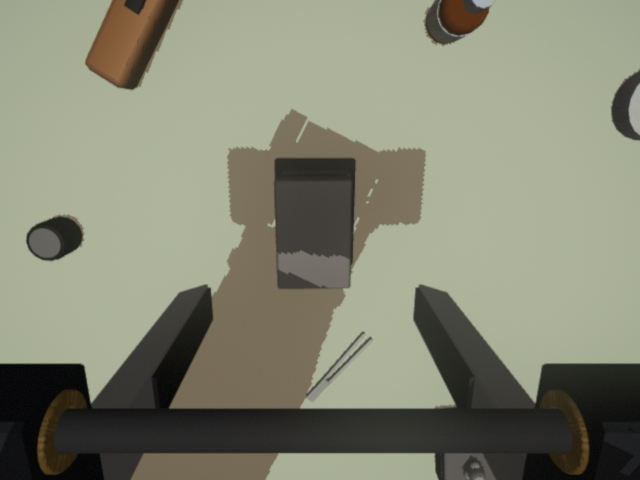

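The plain case sits squarely on the base at (314,225). The grey stud case shows at the bottom (460,450). Now to that one.

>>> arm_command([
  [1,-40,25,5,-1],
  [1,-90,57,10,-2],
  [1,-140,89,15,-3],
  [1,-190,121,20,-4],
  [1,-230,146,25,-5],
  [1,-253,161,30,-5.2],
  [1,-253,161,30,-5.2],
  [1,-253,161,30,-5.2],
])

```text
clock: 16.62
eef_pos: [432.2, -180.8, 153.6]
eef_rot: [-3.141, -0.0, 0.561]
wrist_force: [-0.0, 1.1, -1.1]
finger_gap: 94.2
finger_force: 0.0
```

```bash
python3 - <<'E'
from h import *
c=imaging.camera("wrist")
r=seg(c,"stud_case",[431,-181,20]);print(r["p"],r["rect"],c["img"][r["region"]].mean(0))
x,f=fit([(c,r["region"])],"stud_case",(431,-181.5),yaws=[.56],S=2);print(np.round(x,3),f)
a=x[2];mv(x[0]-2*np.sin(a),x[1]+2*np.cos(a),-2.7,a)
E
```

```text
0.97 [312.4, 227.4, 78.1, 112.2] [77.31568228 74.37729124 68.72250509]
[ 430.946 -183.289    0.584] 0.02599298158442287
move [ -2.8  -0.4 156.4  -1.3] from [ 432.4 -180.5  153.7] 0.562 t 16.725
```

>>> arm_command([
  [1,-2.8,-0.4,50,-1.3],
  [1,-2.8,-0.4,100,-1.3],
  [1,-2.8,-0.4,140,-1.3],
  [1,-2.8,-0.4,156,-1.3],
  [1,-2.8,-0.4,156,-1.3],
  [0.4,-2.8,-0.4,156,-1.3],
  [0.4,-2.8,-0.4,156,-1.3],
  [0.4,-2.8,-0.4,156,-1.3],
  [0.4,-2.8,-0.4,156,-1.3],
  [0.4,-2.8,-0.4,156,-1.3],
  [0.4,-2.8,-0.4,156,-1.3],
  [0.4,-2.8,-0.4,156,-1.3],
])

```text
clock: 18.23
eef_pos: [429.4, -182.5, -2.1]
eef_rot: [3.141, -0.0, 0.583]
wrist_force: [-1.9, 1.0, 6.0]
finger_gap: 56.2
finger_force: 25.0
```

>>> arm_command([
  [0.4,0,0,-40,0],
  [0.4,0,0,-90,0],
  [0.4,0,0,-125,0],
  [0.4,35,-36,-130,2],
  [0.4,70,-72,-130,3],
  [0.4,105,-108,-130,5],
  [0.4,135,-135,-130,6],
  [0.4,142,-144,-130,6.5],
  [0.4,142,-144,-130,6.5],
  [0.4,142,-144,-130,6.5],
])

```text
clock: 19.48
eef_pos: [468.3, 15.0, 127.6]
eef_rot: [3.142, 0.0, 0.469]
wrist_force: [-0.0, -0.5, -0.7]
finger_gap: 55.8
finger_force: 25.0
```

```bash
python3 - <<'E'
from h import *
c=imaging.camera("wrist");save(c,"w7");s=monitor.read_state();p=np.array(s["eef_pos"]);a=s["eef_rot"][2]
print(p,a,s["finger_gap"])
tx=np.array([np.cos(a),np.sin(a)]);ty=np.array([np.sin(a),-np.cos(a)])
for r in trace(c,"plain_case"):
    if r["p"]>.4: print("plain",r["p"],np.round(r["rect"]))
r=seg(c,"plain_case",[584,74,65])
x,f=fit([(c,r["region"])],"plain_case",(584.4,74.4),z=46,yaws=[.47],S=2);print("tower",np.round(x,3),f,"in tool",(x[:2]-p[:2])@tx,(x[:2]-p[:2])@ty)
r=seg(c,"stud_case",[p[0],p[1],p[2]+20])
if r:
    # fit using only rows above the fingers/rod and ignoring finger-side pixels
    S=2;z=p[2]+2.3;b=np.kron(r["region"].astype(np.uint8),np.ones((S,S),np.uint8));k=int(300)*S
    def g(q):
        m=mask(c,"stud_case",q,z,S)[:k];return 1-(m&b[:k]).sum()/(m|b[:k]).sum()
    o=minimize(g,[p[0],p[1],a],method="Nelder-Mead",options=dict(initial_simplex=[[p[0],p[1],a],[p[0]+6,p[1],a],[p[0],p[1]+6,a],[p[0],p[1],a+.08]]))
    v=o.x[:2]-p[:2];print("held",r["p"],np.round(r["rect"]),o.fun,"in tool",v@tx,v@ty,"yaw",o.x[2]-a)
E
```

```text
[468.33484225  14.96589474 127.58866337] 0.4687423870453169 55.79525807891614
plain 0.78 [309.  58. 108. 112.]
tower [5.84639e+02 7.48500e+01 4.69000e-01] 0.020344730149759793 in tool 130.8122830924582 -0.8825062503084179
held 0.84 [312. 306. 144. 201.] 0.01746574688043412 in tool 0.5853419471124989 1.5122669123099604 yaw -0.011879245268622829
```

View pics/w7.png

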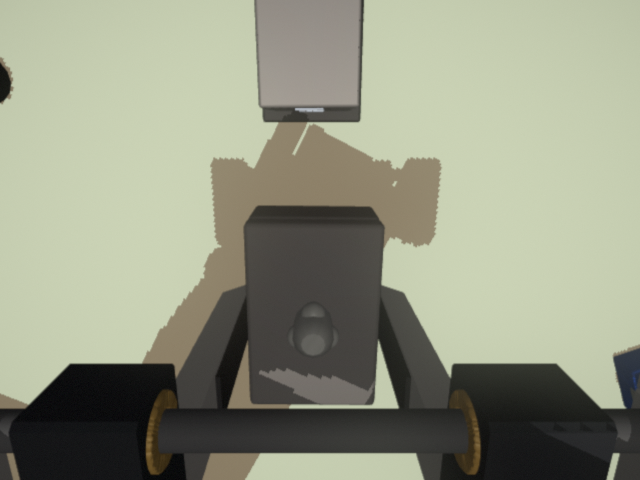

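>>> arm_command([
  [0.4,50,-1,0,0],
  [0.4,100,-2.4,0,0],
  [0.4,130.2,-2.4,0,0],
  [0.4,130.2,-2.4,18,0],
  [0.4,130.2,-2.4,36,0],
  [0.4,130.2,-2.4,43,0],
  [0.4,130.2,-2.4,45.5,0],
  [0.4,130.2,-2.4,46,0],
  [0.4,130.2,-2.4,46,0],
])

```text
clock: 20.8
eef_pos: [583.7, 77.0, 82.1]
eef_rot: [3.141, -0.001, 0.47]
wrist_force: [0.5, -0.8, -1.1]
finger_gap: 55.7
finger_force: 25.0
```

>>> arm_command([
  [0.4,0,0,0.7,0],
  [0.4,0,0,1,0],
  [0.4,0,0,1,0],
])

```text
clock: 21.18
eef_pos: [583.8, 77.1, 82.0]
eef_rot: [3.141, -0.001, 0.47]
wrist_force: [-5.3, 0.4, 8.8]
finger_gap: 55.8
finger_force: 25.0
```

Contact. Release and retreat up.

>>> arm_command([
  [0.4,0,0,-0.5,0],
  [1,0,0,-0.5,0],
  [1,0,0,-0.5,0],
  [1,0,0,-0.5,0],
  [1,0,0,-0.5,0],
  [1,0,0,-0.5,0],
  [1,0,0,-40,0],
  [1,0,0,-90,0],
  [1,0,0,-130,0],
  [1,0,0,-130,0],
  [1,0,0,-130,0],
])

```text
clock: 22.55
eef_pos: [583.1, 77.0, 209.6]
eef_rot: [-3.141, 0.001, 0.47]
wrist_force: [-0.4, 0.2, -0.4]
finger_gap: 93.9
finger_force: 0.0
```

```bash
python3 - <<'E'
from h import *
c=imaging.camera("wrist");save(c,"w8")
r=seg(c,"stud_case",[584,74,105]);print(r["p"],r["rect"])
x,f=fit([(c,r["region"])],"stud_case",(584,74),z=84,yaws=[.47],S=2);print("stud",np.round(x,3),f)
r=seg(c,"snap_cap",[460,274,15])
if r:
    print(r["p"],r["rect"]);y,f=fit([(c,r["region"])],"snap_cap",(460,274),S=2);print("cap",np.round(y,2),f)
mv(460,274.7,150,.47)
E
```

```text
0.64 [315.0, 233.3, 81.3, 117.8]
stud [5.85293e+02 7.62730e+01 4.59000e-01] 0.03532014575741804
0.59 [72.3, 231.8, 49.3, 35.8]
cap [4.6004e+02 2.7416e+02 1.2000e-01] 0.08170568063217531
move [ -20.2 -232.    59.3   -0. ] from [583.1  77.  209.3] 0.47 t 22.7
```

>>> arm_command([
  [1,-5,-50,0,0],
  [1,-10,-100,10,0],
  [1,-14,-150,30,0],
  [1,-18,-200,55,0],
  [1,-20,-234,80,0],
  [1,-20,-234,100,0],
  [1,-20,-234,100,0],
  [1,-20,-234,100,0],
])

```text
clock: 23.7
eef_pos: [460.1, 276.4, 111.2]
eef_rot: [3.142, -0.0, 0.469]
wrist_force: [-0.1, -0.5, 0.1]
finger_gap: 94.3
finger_force: 0.0
```

```bash
python3 - <<'E'
from h import *
c=imaging.camera("wrist");save(c,"w9");s=monitor.read_state();p=s["eef_pos"]
r=seg(c,"snap_cap",[460,274,15]);print(r and (r["p"],r["rect"]),px(c,[460,274.4,15]))
y,f=fit([(c,r["region"])],"snap_cap",(460,274),S=2);print("cap",np.round(y,2),f)
a=.47;mv(y[0]-2*np.sin(a),y[1]+2*np.cos(a),5,a)
E
```

```text
(0.56, [312.9, 239.3, 49.9, 55.1]) [312.78086035 237.36531332]
cap [4.5993e+02 2.7469e+02 1.6000e-01] 0.03933566433566438
move [-1.100e+00 -6.000e-01  1.064e+02 -1.000e-01] from [460.3 276.5 111.4] 0.469 t 23.8
```

>>> arm_command([
  [1,-1.1,-0.6,50,0],
  [1,-1.1,-0.6,95,0],
  [1,-1.1,-0.6,113,0],
  [1,-1.1,-0.6,113,0],
  [0.2,-1.1,-0.6,113,0],
  [0.2,-1.1,-0.6,113,0],
  [0.2,-1.1,-0.6,113,0],
  [0.2,-1.1,-0.6,113,0],
  [0.2,-1.1,-0.6,113,0],
  [0.2,-1.1,-0.6,113,0],
  [0.2,-1.1,-0.6,113,0],
  [0.2,-1.1,-0.6,113,0],
  [0.2,-1.1,-0.6,113,0],
], force=50)

```text
clock: 25.42
eef_pos: [458.5, 276.7, -2.4]
eef_rot: [3.142, 0.0, 0.47]
wrist_force: [0.3, -0.4, 0.5]
finger_gap: 32.9
finger_force: 50.0
```

>>> arm_command([
  [0.2,0,0,-50,0],
  [0.2,0,0,-105,0],
  [0.2,0,0,-150,0],
  [0.2,-15,40,-168,0],
  [0.2,-35,90,-168,0],
  [0.2,-55,140,-168,0],
  [0.2,-72,190,-168,0],
  [0.2,-85,228,-168,0],
  [0.2,-88,236,-168,0],
  [0.2,-88,236,-168,0],
  [0.2,-88,236,-168,0],
])

```text
clock: 26.8
eef_pos: [486.7, 27.5, 165.6]
eef_rot: [-3.141, 0.0, 0.471]
wrist_force: [0.8, 0.2, -0.6]
finger_gap: 32.4
finger_force: 50.0
```

```bash
python3 - <<'E'
from h import *
c=imaging.camera("wrist");save(c,"w10");s=monitor.read_state();p=np.array(s["eef_pos"]);a=s["eef_rot"][2]
print(p,a,s["finger_gap"])
tx=np.array([np.cos(a),np.sin(a)]);ty=np.array([np.sin(a),-np.cos(a)])
r=seg(c,"stud_case",[585,75,105]);print(r["p"],r["rect"])
x,f=fit([(c,r["region"])],"stud_case",(585,75),z=84,yaws=[.47],S=2);print("stud",np.round(x,3),f,"in tool",(x[:2]-p[:2])@tx,(x[:2]-p[:2])@ty)
print("stud top px",px(c,np.r_[x[:2],141]))
r=seg(c,"snap_cap",[*p[:2],p[2]+18])
if r:
    S=2;z=p[2]+2.4;b=np.kron(r["region"].astype(np.uint8),np.ones((S,S),np.uint8))
    y,f=fit([(c,r["region"])],"snap_cap",p[:2],z=z,S=2);v=y[:2]-p[:2]
    print("cap",r["p"],r["rect"],f,"in tool",v@tx,v@ty)
    q=p[:2]+2*ty;print("pred top centre px",px(c,np.r_[q,z+31]),"rim r",px(c,np.r_[q+17*ty,z+31]),px(c,np.r_[q+17*tx,z+31]))
E
cat > /dev/null; python3 - <<'E'
import cv2;a=cv2.imread("pics/w10.png");cv2.imwrite("pics/w10c.png",cv2.resize(a[0:400,120:520],(600,600),interpolation=2))
E
```

```text
[486.74040469  27.47022134 165.61568896] 0.4711840211427758 32.78196353805609
0.61 [313.6, 72.7, 108.4, 144.2]
stud [5.85795e+02 7.64250e+01 4.65000e-01] 0.020342736271544926 in tool 110.48378816848954 1.3447586513658623
stud top px [311.84114517  59.24315442]
cap 0.85 [312.1, 305.5, 75.5, 85.8] 0.04956392256966602 in tool 0.7176576060819208 1.6275973596433533
pred top centre px [313.23037707 315.68687507] rim r [352.26635178 315.68590072] [313.23565889 279.21217171]
```

View pics/w10c.png

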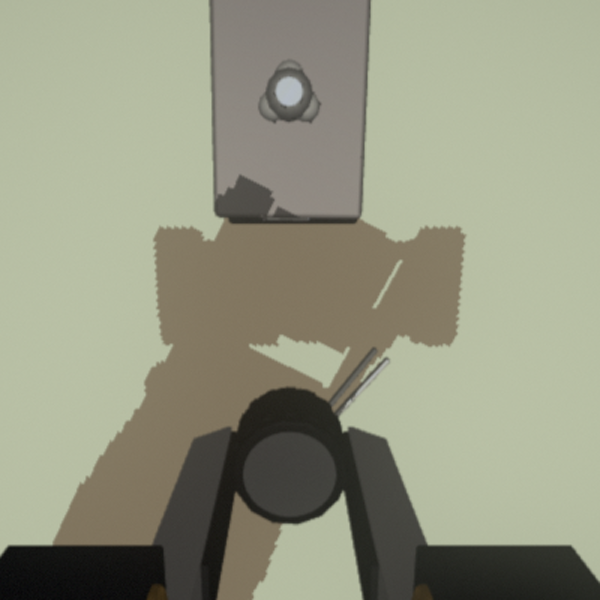

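Stud tip shows at (312.7,60.7) and the cap top at (313.3,316); the cap sits at tool offset (0, 2). Shift needed is about (109.8, -0.2).

>>> arm_command([
  [0.2,40,0,0,0],
  [0.2,80,-0.2,0,0],
  [0.2,105,-0.2,0,0],
  [0.2,109.8,-0.2,0,0],
  [0.2,109.8,-0.2,12,0],
  [0.2,109.8,-0.2,22,0],
  [0.2,109.8,-0.2,29,0],
  [0.2,109.8,-0.2,33,0],
  [0.2,109.8,-0.2,33,0],
])

```text
clock: 28.08
eef_pos: [584.6, 76.2, 132.5]
eef_rot: [-3.142, 0.0, 0.47]
wrist_force: [0.0, -0.1, 0.5]
finger_gap: 32.8
finger_force: 50.0
```

```bash
python3 - <<'E'
from h import *
c=imaging.camera("wrist");s=monitor.read_state();p=np.array(s["eef_pos"]);a=s["eef_rot"][2]
tx=np.array([np.cos(a),np.sin(a)]);ty=np.array([np.sin(a),-np.cos(a)])
r=seg(c,"stud_case",[585,75,105]);print(r and (r["p"],r["rect"]))
g=p[:2]+2*ty
print("target centre",g,s["wrist_force"],p)
# predicted lid corners (front edge) if centred
print([np.round(px(c,np.r_[g,122]+np.r_[42*tx+j*28*ty,0])) for j in(-1,1)])
save(c,"w11")
if r:
    m=r["region"];
    for row in (200,215,230,245): 
        k=np.where(m[row])[0];print(row,k.min() if len(k) else None,k.max() if len(k) else None)
    print("toprow",np.where(m.any(1))[0].min())
E
```

```text
(0.91, [311.1, 268.7, 109.0, 153.8])
target centre [585.61917266  74.46739936] [-0.19558273  0.36655847 -0.50731387] [584.71385445  76.25076665 132.81693812]
[array([258., 201.]), array([368., 201.])]
200 259 363
215 258 364
230 259 364
245 258 362
toprow 189
```

>>> arm_command([
  [0.2,0,-0.6,0,0],
  [0.2,0,-0.6,2,0],
  [0.2,0,-0.6,4,0],
  [0.2,0,-0.6,6,0],
  [0.2,0,-0.6,6,0],
], force=60)

```text
clock: 28.8
eef_pos: [585.1, 77.1, 127.7]
eef_rot: [3.141, -0.002, 0.47]
wrist_force: [0.3, 1.0, 7.5]
finger_gap: 32.3
finger_force: 60.0
```

>>> arm_command([
  [0.2,0,0,2,0],
  [0.2,0,0,4,0],
  [0.2,0,0,6,0],
  [0.2,0,0,7,0],
  [0.2,0,0,7,0],
])

```text
clock: 29.42
eef_pos: [584.3, 76.8, 119.7]
eef_rot: [-3.142, 0.0, 0.47]
wrist_force: [-1.7, 0.0, 2.1]
finger_gap: 32.7
finger_force: 60.0
```

>>> arm_command([
  [0.2,0,0,1,0],
  [0.2,0,0,1.5,0],
  [0.2,0,0,1.5,0],
  [0.2,0,0,1.5,0],
])

```text
clock: 29.92
eef_pos: [584.6, 76.9, 119.6]
eef_rot: [3.141, -0.001, 0.47]
wrist_force: [-7.2, -0.2, 13.5]
finger_gap: 32.5
finger_force: 60.0
```

>>> arm_command([
  [0.2,-0.6,-0.3,0,0],
  [0.2,-0.6,-0.3,0.8,0],
  [0.2,-0.6,-0.3,0.8,0],
  [0.2,-0.6,-0.3,0.8,0],
])

```text
clock: 30.42
eef_pos: [584.5, 76.9, 119.5]
eef_rot: [3.14, -0.003, 0.47]
wrist_force: [-5.8, 0.1, 18.5]
finger_gap: 32.5
finger_force: 60.0
```

```bash
python3 - <<'E'
from h import *
C=imaging.camera("wrist"),imaging.camera("side")
for c in C:
    for n,P in(("stud_case",[585.3,75,105]),("snap_cap",[585.3,75,138]),("plain_case",[585,75,65])):
        r=seg(c,n,P);print(n,r and (round(r["p"],2),np.round(r["rect"])),np.round(px(c,P)))
s=monitor.read_state();print(s["wrist_force"],s["eef_pos"],s["clock"])
E
```

```text
stud_case None [313. 276.]
snap_cap (0.94, array([314., 304.,  74.,  90.])) [313. 301.]
plain_case (0.97, array([312., 192.,  92.,   9.])) [313. 254.]
stud_case (0.86, array([306., 236.,  52.,  45.])) [306. 234.]
snap_cap (0.82, array([306., 223.,  20.,  24.])) [306. 221.]
plain_case (0.84, array([307., 253.,  47.,  42.])) [306. 248.]
[-5.50448499 -0.59646265 18.382494  ] [584.47012345  76.86600987 119.54470133] 30.825
```

```bash
python3 -c "
from h import *
print(job.sign_off())"
```

```text
the job is handed in; nothing more can be done
None
```

The plain case and then the stud case are stacked on the base. The cap appears to have clicked home: the resistance dropped, and it sat at the expected height to within 1 mm. I handed the job in at about 31 s while still pressing it down at about 18 N; no verdict came back.

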